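# Load the coffee caddy and hold it up level

### The job

Set the blue canister down flat and square in the empty pocket of the steel carrying caddy while the caddy stands on its round wooden board, without dropping it in, and let go of it. Then lift the caddy by its wooden handle bar at least ten centimetres clear of the board, keeping it level with both canisters seated, and finish while still holding it up steady: do not put it down or let go. Leave the cup, the tamper, the turquoise tub and the milk jug where they stand.

Things in the scene. Friction and masses are not known exactly. Their poses are not given: they have to be found in the camera images.
- board: Round wooden board fixed to the counter, 260 mm across, 18 mm thick; origin at the centre of its underside, at counter height, z up. The caddy stands centred on it, turned any way about the vertical.
- caddy: Loose steel carrying caddy, about 0.32 kg: base 216 mm (its x) by 100 mm (y) by 8 mm. Two square pockets on it, centred 70 mm either side of the middle along x, 65 mm square inside, walls 5 mm thick, 14 mm high above the base's upper face (the pocket floor). A wooden handle bar over the middle, on steel posts (12 by 8 mm) at y = +43 and -43 mm. Origin: centre of the underside, z up.
- empty_bay (a point): Centre of the floor of the empty pocket (the caddy's +x end), 8 mm above the caddy's underside; axes as the caddy's.
- full_bay (a point): Centre of the floor of the pocket that already holds the white canister (the caddy's -x end), 8 mm above the caddy's underside; axes as the caddy's.
- caddy_bar (a point): Centre of the wooden handle bar, 138 mm above the caddy's underside; axes as the caddy's. The bar is 98 mm long along y, 14 mm thick along x, 26 mm high; 78 mm of it are free between the posts. The loaded caddy balances about this point but for a small difference in the canisters' weights.
- blue_canister: Loose square canister, glazed blue, wooden lid fixed on, about 0.16 kg, on the counter: 60 by 60 mm, 63 mm high to the lid's top, foot 56 mm square and 5 mm high. On the lid a wooden grip tab 40 mm long along its x, 16 mm thick along y, 30 mm high (93 mm over all). Origin: centre of the underside, z up. It fits the pocket with its x along the caddy's x or y, either way round.
- blue_grip (a point): Point in the blue canister's grip tab, on its centre line, 80 mm above the canister's underside; axes as the canister's.
- white_canister: Loose canister of the same shape and size in white, already seated in the caddy's full pocket, its x along the caddy's x; origin at the centre of its underside.
- cup: Bystander: white espresso cup, 68 mm across, 58 mm high, standing loose on the counter; origin at the centre of its underside.
- tamper: Bystander: steel coffee tamper with a dark wooden handle, 58 mm across, 86 mm high, loose; origin at the centre of its underside.
- tub: Bystander: closed turquoise tub, 62 mm across, 130 mm high, loose; origin at the centre of its underside.
- jug: Bystander: steel milk jug, 80 mm across with a side handle, 85 mm high, loose; origin at the centre of its underside.
Mind the look-alikes: they are no part of the job. Leave any green, purple or red look-alike of the blue_canister alone.

How it is judged:
By the outcome, as a careful person would: the job done as asked, in the order asked, and still so for the second after the job is handed in, while the arm keeps its last pose, push and grip.
It also fails if it takes over 53 s, if anything falls off the work surface, if the arm or the gripper's body presses on something with over 40 N, if the wrist force passes 120 N, or if a joint passes its speed limit or range.

### The arm

A 7-joint arm with a two-finger parallel gripper is mounted at the origin on the work surface. World frame = base frame: x ahead of the robot, y to its left, z up, the work surface at z = 0. Lengths are in m, angles in rad, forces in N, time in s.
With the tool pointing down it reaches from about 0.4 to 0.85 m from the base axis. Payload 10.4 kg.
Tool frame: the origin (TCP) lies at the very end of the fingers, on their centre line; the grasp point (between the pads) lies 19 mm behind it; z points along the fingers, x is the direction in which the jaws open and shut, and the axes are right-handed (so a half turn about z gives the same grasp; the last joint's range is limited). The gripper opens to 87 mm and grips with 3 to 60 N. Pads are 19 mm wide; open, the fingers measure 117 mm over their backs; the gripper's body (75 mm by 190 mm) begins 51 mm behind the grasp point.
Start: joints at [-1.309, 0.332, -0.065, 1.46, 0.022, 1.35, -0.088], TCP at [0.176, 0.6, 0.223] pointing down, gripper open.
Joint ranges: [-2.6, 2.6], [-0.5, 2.12], [-1.47, 1.34], [0.16, 2.42], [-1.27, 4.41], [0.06, 2.06], [-2.6, 2.6]. Speed limits (rad/s): [2.22, 2.22, 2.79, 2.79, 3.14, 3.14, 3.14].

### API

Orientations are given as a unit quaternion [x, y, z, w].
In Python, from bench import r gives the robot as it stands. The module is installed in compiled form; this text tells all that it offers.
- The arm moves only by the tool carry_out, never from a script. Its argument "commands" is a list that holds one entry, the list of rows, each a list of 7 numbers: the closure in counts, from 0 (fully open) to 255 (shut), then the shift along the tool's x, y, z in units of 25 mm (1.0 is 25 mm), then the turn, a rotation vector about the tool's x, y, z in units of 5 degrees (1.0 is 5 degrees). A call has 1 to 12 rows; each row is the pose to reach, as a shift and turn from the pose measured when the call began, along the tool's axes at that moment; what a row does not reach only later rows make up. A row lasts 1/8 s, in which the tool goes at most 62.5 mm and 10.7 degrees, less where a joint would pass 70% of its speed; a pose out of reach is approached as far as the arm can. A call with a gripper value outside its range is refused whole. The fingers move at their own pace and stop on an object; "grip_force" is the grip in N (left out, the last holds). Time passes only in rows, so rows that repeat a pose let the fingers close. It gives the time, the measured TCP pose, the force and the opening at its end, in the units of the state.
- r.read_state(): the state, without advancing time (a new reading comes with each control period).
- r.camera(name): name is "scene" or "top" or "wrist"; returns the picture (480x640x3 uint8, blue, green, red); there is no depth.
- r.camera_info(name): a dict with "fx", "fy", "cx", "cy" (pixels), "k1" (the pictures are not rectified: a ray, as slopes to the right and down, at radius r is drawn at 1 + k1 r^2 times it, then the intrinsics apply), "origin" and "rotation" of the camera in the world. Camera axes: x right, y down, z forward; pixel columns grow to the right and rows downward; lengths in m; the calibration is good to about 2 mm. A picture is of the moment at which its call begins: read the wrist's pose just before it. camera_info takes no time and is no camera call; for the wrist camera it gives the pose at the moment of the call.
- r.close_job(): hands the job in, once; it reports no verdict.
The state is a dict: "time": time; "joint_positions": joint angles; "joint_vel": joint speeds; "joint_torque": joint torques, N m; "ee_pos": TCP position; "eef_rot": TCP orientation; "ft_force": force on the tool from outside, world axes, zero at the start; "torque": the same for the moment, N m; "width": finger opening in m.
Only numpy, scipy, OpenCV 4.12 (cv2) and the standard library are available. Lean on these libraries where they do the work, as an engineer would, in place of code of your own. Each camera call takes 0.05 s, during which the arm holds its last target.

## Working session

There is one attempt and no reset: what is moved stays moved. The work goes in short steps, Python scripts to look and compute and a tool call to move; the robot and the scene stay as the last step left them, time stands still between calls to the robot, and variables do not carry over. Pictures are saved under pics/ and viewed, and the job is handed in when it is done.

Besides the shell and the picture viewer there is one more tool, called as name([rows], argument=value, ...), one row to a line, values as JSON. carry_out: Moves the arm, as the interface text tells. Its arguments: {"type":"object","properties":{"commands":{"type":"array"},"grip_force":{"type":"number"}},"required":["commands"]}

```bash
mkdir -p pics; python3 - <<'E'
from bench import r
import cv2
print(r.read_state())
for n in("scene","top","wrist"):
    print(n,r.camera_info(n)); cv2.imwrite(f"pics/{n}0.png",r.camera(n))
E
```

```text
{'time': 0.0, 'joint_positions': array([-1.30859327,  0.33288712, -0.06472638,  1.46096451,  0.02159601,
        1.34989823, -0.0885188 ]), 'joint_vel': array([ 3.11983557e-04,  1.36318638e-04,  6.57050870e-04,  1.82651316e-03,
        4.95341259e-05,  3.16415461e-03, -1.76852800e-03]), 'joint_torque': array([-6.04749785e-04, -6.23258972e+01,  2.42989050e-02, -3.89896202e+01,
       -6.13931520e-02,  4.01370367e-02,  1.89455022e-04]), 'ee_pos': array([0.17548285, 0.59944248, 0.22173342]), 'eef_rot': array([ 8.00294353e-01,  5.99606883e-01, -5.67685966e-04,  4.60279775e-04]), 'ft_force': array([-0.72117679, -0.18836353,  0.15262399]), 'torque': array([-0.02338353,  0.02942964, -0.03788082]), 'width': 0.08716182000126188}
scene {'fx': 467.9491427151583, 'fy': 467.9491427151583, 'cx': 321.111621450588, 'cy': 243.48582431234624, 'k1': -0.08798527939484037, 'origin': array([ 1.27954842, -0.20780768,  0.76939507]), 'rotation': array([ 0.73522885,  0.53955835, -0.24286437, -0.33065422])}
top {'fx': 609.231224359276, 'fy': 609.231224359276, 'cx': 321.863292846252, 'cy': 233.9974174937788, 'k1': -0.11831986163176295, 'origin': array([0.31760534, 0.0297968 , 1.48471072]), 'rotation': array([ 0.71217186, -0.69650415,  0.06019638, -0.06379346])}
wrist {'fx': 365.6887922320193, 'fy': 365.6887922320193, 'cx': 317.6019138903345, 'cy': 235.12373093839685, 'k1': -0.020746733693863796, 'origin': array([0.09920855, 0.6222333 , 0.38491601]), 'rotation': array([0.79166313, 0.59348664, 0.08638084, 0.11653947])}
```

View pics/scene0.png

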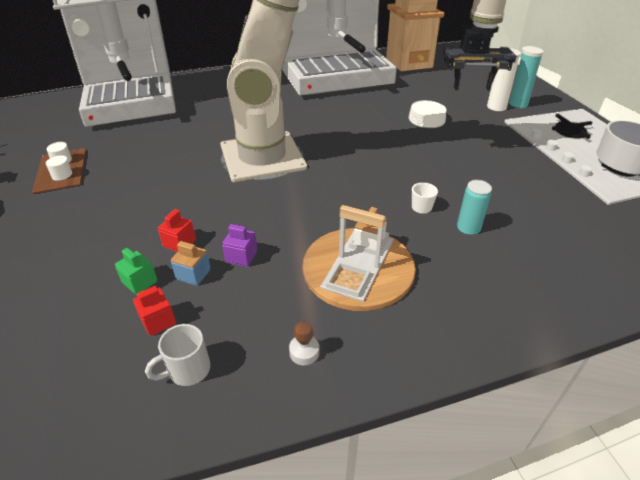

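View pics/top0.png

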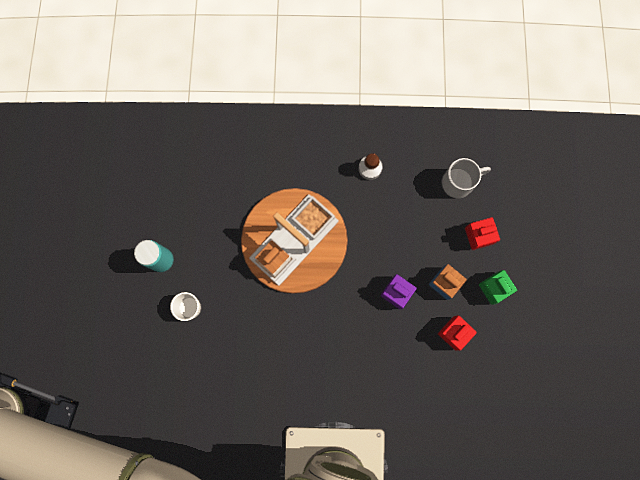

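View pics/wrist0.png

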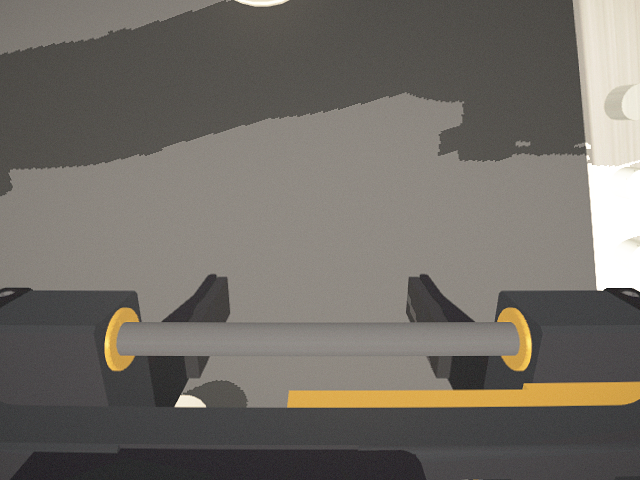

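The scene camera shows the blue canister (wooden lid) at about (191,265). In the top view it is at (449,281), with purple at (400,292), green at (499,288) and reds at (458,333) and (482,233). The caddy's empty pocket is at top (312,216) and its bar runs from about (277,217) to (308,248). I'll enlarge these.

```bash
python3 - <<'E'
import cv2,numpy as np
im=cv2.imread("pics/top0.png")
def crop(im,x,y,w,h,s,n):
    c=cv2.resize(im[y:y+h,x:x+w],None,fx=s,fy=s,interpolation=cv2.INTER_CUBIC)
    for k in range(0,w,10):
        cv2.line(c,(k*s,0),(k*s,4 if k%50 else 12),(0,255,255),1); 
        if k%20==0: cv2.putText(c,str(x+k),(k*s,22),0,.35,(0,255,255),1)
    for k in range(0,h,10):
        cv2.line(c,(0,k*s),(4,k*s),(0,255,255),1)
        if k%20==0: cv2.putText(c,str(y+k),(6,k*s+4),0,.35,(0,255,255),1)
    cv2.imwrite(n,c)
crop(im,235,180,120,120,5,"pics/c1.png")
crop(im,375,210,150,145,4,"pics/c2.png")
E
```

```text
(no output)
```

View pics/c1.png

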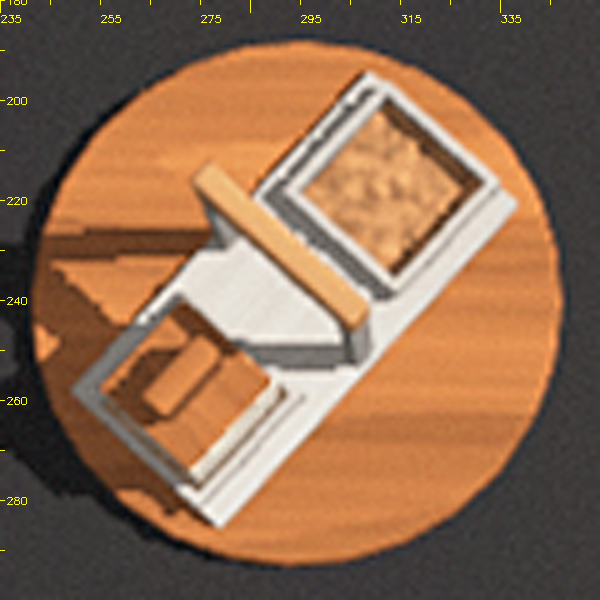

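View pics/c2.png

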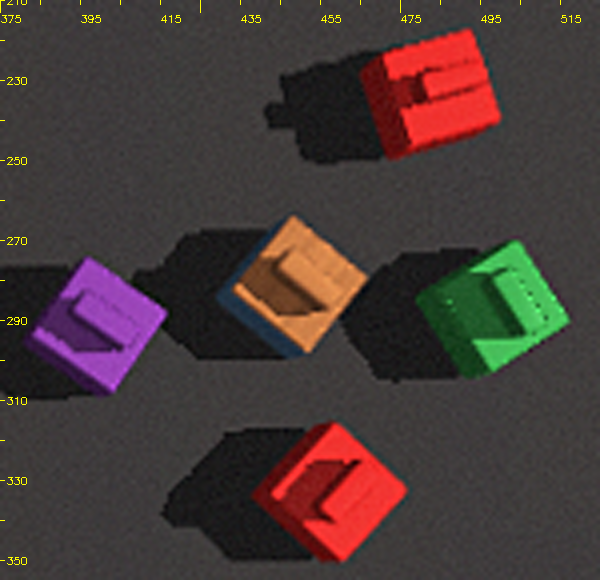

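```bash
cat > h.py <<'E'
import numpy as np,cv2
from scipy.spatial.transform import Rotation as R
from scipy.optimize import least_squares
from bench import r
def proj(ci,P):
    K=np.array([[ci['fx'],0,ci['cx']],[0,ci['fy'],ci['cy']],[0,0,1]]);Rm=R.from_quat(ci['rotation']).as_matrix().T
    p,_=cv2.projectPoints(np.asarray(P,float).reshape(-1,1,3),cv2.Rodrigues(Rm)[0],-Rm@ci['origin'],K,np.array([ci['k1'],0,0,0.]))
    return p[:,0]
def back(ci,uv,z):
    K=np.array([[ci['fx'],0,ci['cx']],[0,ci['fy'],ci['cy']],[0,0,1]])
    n=cv2.undistortPoints(np.asarray(uv,float).reshape(-1,1,2),K,np.array([ci['k1'],0,0,0.]))[:,0]
    d=R.from_quat(ci['rotation']).apply(np.c_[n,np.ones(len(n))]);o=ci['origin']
    return o+d*((z-o[2])/d[:,2])[:,None]
def crop(im,x,y,w,h,s,n):
    c=cv2.resize(im[y:y+h,x:x+w],None,fx=s,fy=s,interpolation=cv2.INTER_CUBIC)
    for k in range(0,w,10):
        cv2.line(c,(k*s,0),(k*s,6),(0,255,255),1)
        if k%20==0: cv2.putText(c,str(x+k),(k*s,18),0,.35,(0,255,255),1)
    for k in range(0,h,10):
        cv2.line(c,(0,k*s),(6,k*s),(0,255,255),1)
        if k%20==0: cv2.putText(c,str(y+k),(8,k*s+4),0,.35,(0,255,255),1)
    cv2.imwrite(n,c)
E
python3 - <<'E'
from h import *
t=r.camera_info("top")
a=np.array
lid=back(t,a([[293,215],[370,280],[307,354],[235,287]])/4+[375,210],.063)
print("lid",lid.round(4),lid.mean(0),np.linalg.norm(np.diff(lid,axis=0),axis=1))
tab=back(t,a([[293,243],[340,285],[325,312],[280,265]])/4+[375,210],.093)
print("tab",tab.round(4),tab.mean(0)); e=tab[1]-tab[0]; print(np.degrees(np.arctan2(e[1],e[0])))
e=lid[1]-lid[0];f=lid[2]-lid[1];print(np.degrees(np.arctan2(e[1],e[0])),np.degrees(np.arctan2(f[1],f[0])))
base=back(t,a([[368,70],[518,203],[218,527]])/5+[235,180],.026)
print("base",base.round(4),np.linalg.norm(np.diff(base,axis=0),axis=1),(base[0]+base[2])/2)
f=base[1]-base[2];print(np.degrees(np.arctan2(f[1],f[0])))
brd=back(t,a([[300,41],[562,305],[300,565],[32,305]])/5+[235,180],.018);print("board",brd.round(4),brd.mean(0))
bar=back(t,a([[210,165],[370,310],[353,325],[193,180]])/5+[235,180],.018+.151);print("bar",bar.round(4),bar.mean(0)); e=bar[1]-bar[0]; print(np.degrees(np.arctan2(e[1],e[0])),np.linalg.norm(e))
rim=back(t,a([[387,97],[488,184],[393,275],[298,190]])/5+[235,180],.040);print("rim",rim.round(4),rim.mean(0),np.linalg.norm(np.diff(rim,axis=0),axis=1))
for n,uv,z in (("purple",[[397,292]],.063),("green",[[500,288]],.063),("red1",[[459,333]],.063),("red2",[[483,233]],.063),("cup",[[186,306]],.05),("tub",[[148,252]],.13)): print(n,back(t,uv,z).round(3))
im=r.camera("scene"); crop(im,100,200,160,140,5,"pics/s1.png"); crop(im,295,195,130,115,6,"pics/s2.png")
E
```

```text
lid [[ 0.505  -0.26    0.063 ]
 [ 0.4673 -0.3054  0.063 ]
 [ 0.4231 -0.2675  0.063 ]
 [ 0.4617 -0.2252  0.063 ]] [ 0.46425653 -0.26451192  0.063     ] [0.05898269 0.05821265 0.05720099]
tab [[ 0.4847 -0.2537  0.093 ]
 [ 0.4609 -0.2808  0.093 ]
 [ 0.4452 -0.2719  0.093 ]
 [ 0.4718 -0.246   0.093 ]] [ 0.46566464 -0.26309224  0.093     ]
-131.33148361170407
-129.7029554632387 139.34052582705942
base [[6.756e-01 7.510e-02 2.600e-02]
 [6.104e-01 1.000e-04 2.600e-02]
 [4.488e-01 1.412e-01 2.600e-02]] [0.09935457 0.21455235] [0.56215213 0.10812077 0.026     ]
-41.11482181140244
board [[ 0.6916  0.1095  0.018 ]
 [ 0.5617 -0.0225  0.018 ]
 [ 0.4321  0.1016  0.018 ]
 [ 0.556   0.2366  0.018 ]] [0.56034173 0.10632097 0.018     ]
bar [[0.5958 0.1393 0.169 ]
 [0.5325 0.0669 0.169 ]
 [0.5257 0.0742 0.169 ]
 [0.5889 0.1466 0.169 ]] [0.5607518  0.10674271 0.169     ]
-131.17371011261966 0.09618632369498477
rim [[0.6588 0.065  0.04  ]
 [0.6166 0.015  0.04  ]
 [0.5709 0.0599 0.04  ]
 [0.6117 0.107  0.04  ]] [0.61450761 0.06173934 0.04      ] [0.06539243 0.06406574 0.06223722]
purple [[ 0.436 -0.139  0.063]]
green [[ 0.45  -0.383  0.063]]
red1 [[ 0.343 -0.284  0.063]]
red2 [[ 0.581 -0.345  0.063]]
cup [[0.392 0.357 0.05 ]]
tub [[0.508 0.433 0.13 ]]
```

View pics/s1.png

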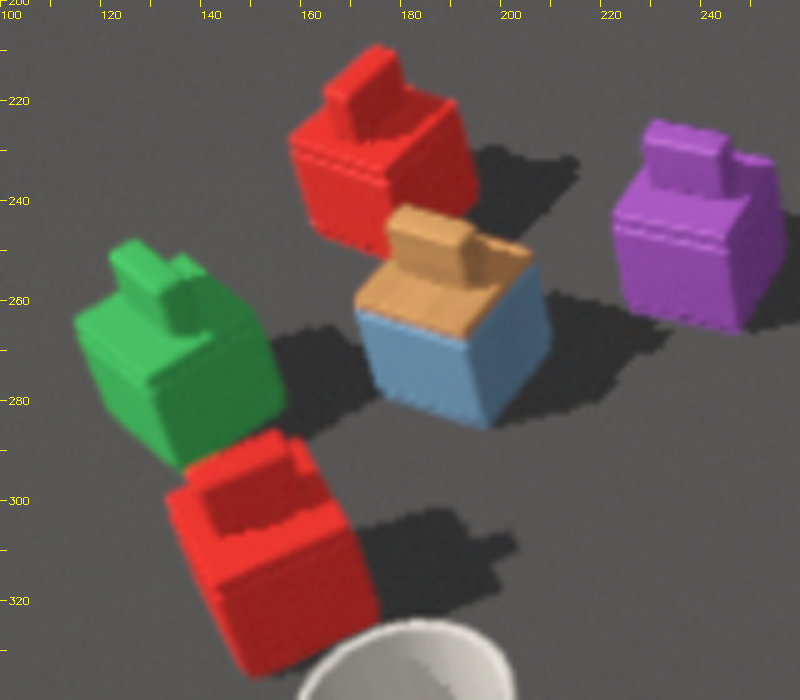

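View pics/s2.png

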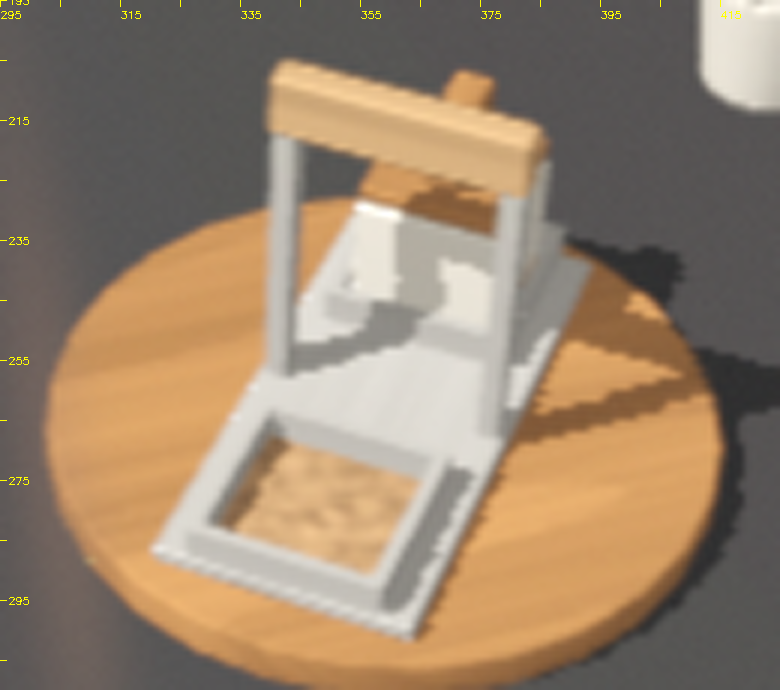

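```bash
cat >> h.py <<'E'
def tool(yaw): # yaw deg of tool x, pointing down
    c,s=np.cos(np.radians(yaw)),np.sin(np.radians(yaw))
    return R.from_matrix(np.array([[c,s,0],[s,-c,0],[0,0,-1.]]))
def cmd(p,yaw,s=None):
    s=s or r.read_state(); R0=R.from_quat(s['eef_rot'])
    d=R0.inv().apply(np.array(p)-s['ee_pos'])/.025
    w=np.degrees((R0.inv()*tool(yaw)).as_rotvec())/5
    print("to",p,yaw,"->",d.round(2),w.round(2))
def show():
    s=r.read_state();x=R.from_quat(s['eef_rot']).as_matrix()
    print("t",s['time'],s['ee_pos'].round(4),"yaw",np.degrees(np.arctan2(x[1,0],x[0,0])).round(2),"tilt",x[:,2].round(4),"w",s['width'],s['ft_force'].round(2),s['torque'].round(3),s['joint_positions'].round(2))
E
python3 - <<'E'
from h import *
cmd([.45,.2,.3],15);cmd([.464,-.264,.2],-40.5)
E
```

```text
to [0.45, 0.2, 0.3] 15 -> [-12.26  15.03  -3.11] [1.000e-02 1.000e-02 1.174e+01]
to [0.464, -0.264, 0.2] -40.5 -> [-29.91  20.78   0.91] [1.000e-02 1.000e-02 2.284e+01]
```

carry_out([
  [[0,-12.26,15.03,-3.1,0,0,11.74],[0,-12.26,15.03,-3.1,0,0,11.74],[0,-12.26,15.03,-3.1,0,0,11.74],[0,-12.26,15.03,-3.1,0,0,11.74],[0,-12.26,15.03,-3.1,0,0,11.74],[0,-12.26,15.03,-3.1,0,0,11.74],[0,-12.26,15.03,-3.1,0,0,11.74],[0,-29.9,20.78,0.9,0,0,22.84],[0,-29.9,20.78,0.9,0,0,22.84],[0,-29.9,20.78,0.9,0,0,22.84],[0,-29.9,20.78,0.9,0,0,22.84],[0,-29.9,20.78,0.9,0,0,22.84]],
])

```text
time: 1.7
ee_pos: [0.4464, -0.0647, 0.2361]
eef_rot: [0.942, -0.334, 0.0, -0.0]
ft_force: [0.4, 0.0, -0.1]
width: 0.087
```

```bash
python3 - <<'E'
from h import *
show();cmd([.464,-.264,.18],-40.5)
E
```

```text
t 1.7 [ 0.4464 -0.0647  0.2361] yaw -39.07 tilt [ 5.e-04 -1.e-04 -1.e+00] w 0.08698765231972162 [ 0.43  0.04 -0.14] [-0.057  0.01   0.007] [-0.61 -0.12  0.62  1.9   0.07  1.34 -0.7 ]
to [0.464, -0.264, 0.18] -40.5 -> [5.57 5.74 2.25] [-0.   -0.01  0.29]
```

carry_out([
  [[0,5.57,5.74,2.25,0,0,0.29],[0,5.57,5.74,2.25,0,0,0.29],[0,5.57,5.74,2.25,0,0,0.29],[0,5.57,5.74,2.25,0,0,0.29],[0,5.57,5.74,2.25,0,0,0.29],[0,5.57,5.74,2.25,0,0,0.29]],
])

```text
time: 2.45
ee_pos: [0.4643, -0.2629, 0.18]
eef_rot: [0.938, -0.346, 0.0, -0.0]
ft_force: [0.9, 0.6, -0.3]
width: 0.0865
```

```bash
python3 - <<'E'
from h import *
show();t=r.camera_info("wrist");im=r.camera("wrist")
print(t)
def box(im,ci,c,yaw):
    y=np.radians(yaw);A=np.array([[np.cos(y),-np.sin(y)],[np.sin(y),np.cos(y)]])
    for hx,hy,z in((.03,.03,.063),(.02,.008,.093)):
        P=np.c_[(A@np.array([[hx,hy],[-hx,hy],[-hx,-hy],[hx,-hy]]).T).T+c,np.full(4,z)]
        cv2.polylines(im,[np.int32(proj(ci,P)*16)],True,(0,255,0),1,cv2.LINE_AA,4)
cv2.imwrite("pics/w1raw.png",im)
box(im,t,[.464,-.264],49.5)
cv2.imwrite("pics/w1.png",im)
E
```

```text
t 2.45 [ 0.4643 -0.2629  0.18  ] yaw -40.47 tilt [ 5.e-04  4.e-04 -1.e+00] w 0.0865007519064699 [ 0.9   0.62 -0.25] [-0.051  0.082  0.013] [-0.35  0.2   0.89  1.8  -0.17  1.22 -0.12]
{'fx': 365.6887922320193, 'fy': 365.6887922320193, 'cx': 317.6019138903345, 'cy': 235.12373093839685, 'k1': -0.020746733693863796, 'origin': array([ 0.51522933, -0.20244401,  0.34314185]), 'rotation': array([ 0.92839593, -0.34199527, -0.05041167,  0.13630442])}
```

View pics/w1.png

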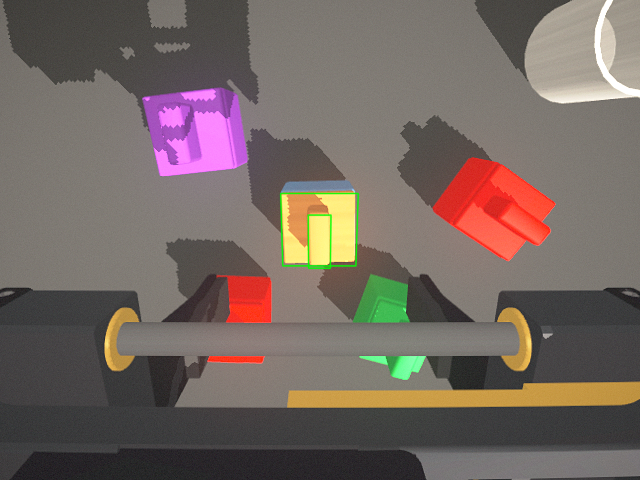

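The green outlines (predicted lid and tab) sit on the blue canister at (319,230), so the pose holds. Descending to grasp with the TCP at 67 mm.

carry_out([
  [[0,0,0,2,0,0,0],[0,0,0,3.5,0,0,0],[0,0,0,4.5,0,0,0],[0,0,0,4.52,0,0,0],[255,0,0,4.52,0,0,0],[255,0,0,4.52,0,0,0],[255,0,0,4.52,0,0,0],[255,0,0,4.52,0,0,0],[255,0,0,4.52,0,0,0],[255,0,0,4.52,0,0,0]],
], grip_force=30)

```text
time: 3.75
ee_pos: [0.4647, -0.2625, 0.0672]
eef_rot: [0.938, -0.346, 0.0, -0.0]
ft_force: [-0.4, 0.2, 0.9]
width: 0.035
```

```bash
python3 - <<'E'
from h import *
show();cmd([.464,-.264,.22],-40.5)
E
```

```text
t 3.75 [ 0.4647 -0.2625  0.0672] yaw -40.42 tilt [ 1.e-03  6.e-04 -1.e+00] w 0.03501635442709595 [-0.38  0.2   0.94] [-0.068  0.114 -0.015] [-0.27  0.36  0.83  1.91 -0.32  1.   -0.01]
to [0.464, -0.264, 0.22] -40.5 -> [ 0.02  0.05 -6.11] [-0.01 -0.    0.02]
```

Still closing (35 mm).

carry_out([
  [[255,0,0,0,0,0,0],[255,0,0,0,0,0,0],[255,0,0,0,0,0,0],[255,0,0,0,0,0,0],[255,0,0,0,0,0,0],[255,0,0,0,0,0,0]],
])

```text
time: 4.5
ee_pos: [0.4646, -0.2625, 0.0671]
eef_rot: [0.938, -0.346, 0.0, -0.0]
ft_force: [0.4, 0.4, -2.2]
width: 0.0157
```

carry_out([
  [[255,0,0,-0.5,0,0,0],[255,0,0,-1,0,0,0],[255,0,0,-1,0,0,0]],
])

```text
time: 4.88
ee_pos: [0.4654, -0.2629, 0.0935]
eef_rot: [0.938, -0.345, 0.002, -0.001]
ft_force: [0.6, -1.2, -1.6]
width: 0.0155
```

```bash
python3 - <<'E'
from h import *
show()
cv2.imwrite("pics/w2.png",r.camera("wrist"))
E
```

```text
t 4.875 [ 0.4654 -0.2629  0.0935] yaw -40.42 tilt [ 3.4e-03  3.0e-04 -1.0e+00] w 0.015540942412177973 [ 0.56 -1.2  -1.61] [-0.07   0.127 -0.   ] [-0.3   0.32  0.85  1.89 -0.28  1.05 -0.04]
```

View pics/w2.png

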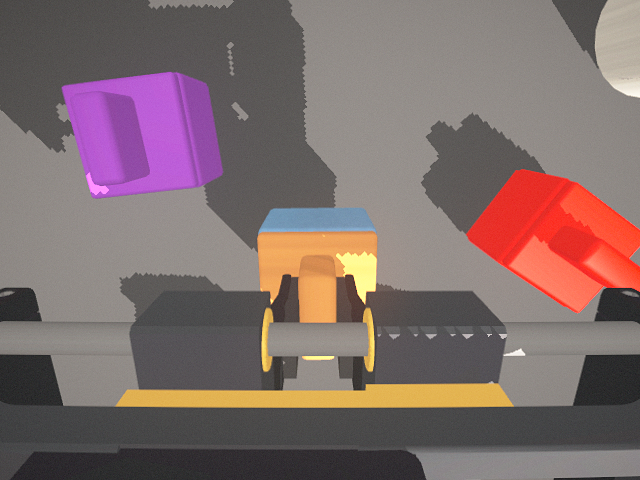

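```bash
python3 - <<'E'
from h import *
s=r.read_state();ci=r.camera_info("wrist");R0=R.from_quat(s['eef_rot'])
zl=s['ee_pos'][2]-.067+.063
im=cv2.imread("pics/w2.png");crop(im,250,195,135,100,5,"pics/w2c.png")
P=back(ci,[[258,233],[377,233]],zl);print((R0.inv().apply(P-s['ee_pos'])*1e3).round(1))
cmd([.464,-.264,.25],-40.5);cmd([.612,.062,.25],49)
E
```

```text
[[-29.  -29.9   4. ]
 [ 27.7 -29.9   4.1]]
to [0.464, -0.264, 0.25] -40.5 -> [ 0.01  0.06 -6.29] [-0.02 -0.02  0.02]
to [0.612, 0.062, 0.25] 49 -> [ -3.93 -13.71  -6.27] [-1.000e-02 -3.000e-02 -1.788e+01]
```

View pics/w2c.png

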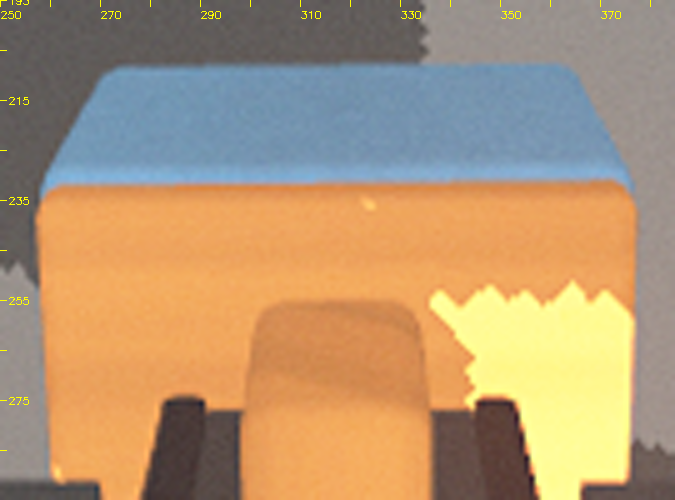

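carry_out([
  [[255,0,0,-2.5,0,0,0],[255,0,0,-5,0,0,0],[255,-1.2,-4.5,-6.27,0,0,-4],[255,-3.93,-13.7,-6.27,0,0,-17.88],[255,-3.93,-13.7,-6.27,0,0,-17.88],[255,-3.93,-13.7,-6.27,0,0,-17.88],[255,-3.93,-13.7,-6.27,0,0,-17.88],[255,-3.93,-13.7,-6.27,0,0,-17.88],[255,-3.93,-13.7,-6.27,0,0,-17.88],[255,-3.93,-13.7,-6.27,0,0,-17.88],[255,-3.93,-13.7,-6.27,0,0,-17.88],[255,-3.93,-13.7,-6.27,0,0,-17.88]],
])

```text
time: 6.42
ee_pos: [0.6117, 0.0618, 0.2496]
eef_rot: [0.91, 0.414, 0.001, 0.0]
ft_force: [0.6, -0.0, -2.8]
width: 0.0156
```

carry_out([
  [[255,0,0,0,0,0,0],[255,0,0,0,0,0,0]],
])

```text
time: 6.68
ee_pos: [0.6117, 0.0618, 0.2495]
eef_rot: [0.91, 0.414, 0.001, 0.0]
ft_force: [-0.3, 0.3, -2.6]
width: 0.0157
```

```bash
python3 - <<'E'
from h import *
show()
cmd([.6145,.0615,.13],49)
im=r.camera("wrist");cv2.imwrite("pics/w3.png",im)
im=r.camera("top");crop(im,225,170,140,130,5,"pics/t3.png")
im=r.camera("scene");cv2.imwrite("pics/s3.png",im)
E
```

```text
t 6.675 [0.6117 0.0618 0.2495] yaw 48.91 tilt [ 1.4e-03  5.0e-04 -1.0e+00] w 0.015737655690276083 [-0.29  0.26 -2.63] [-0.024  0.004 -0.007] [-0.58  0.31  0.52  1.48 -0.16  1.39  0.8 ]
to [0.6145, 0.0615, 0.13] 49 -> [0.06 0.09 4.78] [ 0.01 -0.01 -0.02]
```

View pics/w3.png

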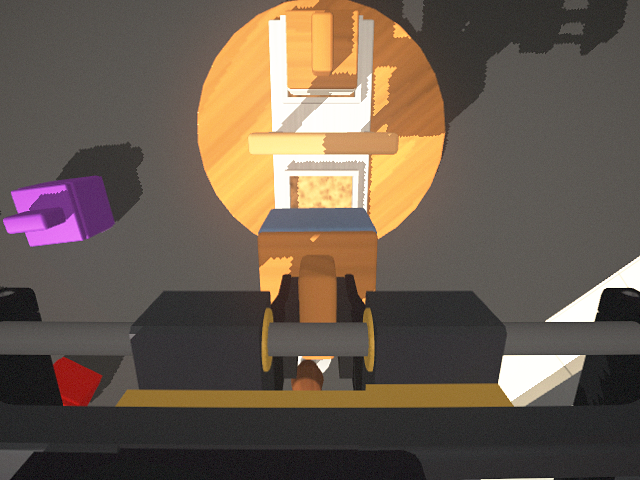

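View pics/s3.png

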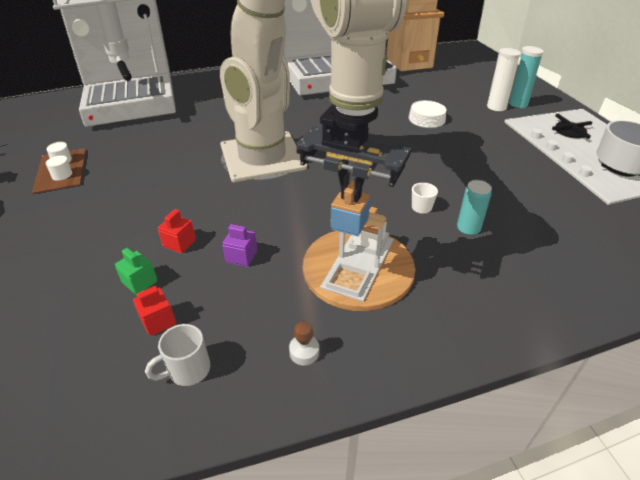

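```bash
cat >> h.py <<'E'
def caddy_pts(c,yaw,z0=.018):
    y=np.radians(yaw);A=np.array([[np.cos(y),-np.sin(y)],[np.sin(y),np.cos(y)]])
    sq=np.array([[1,1],[-1,1],[-1,-1],[1,-1.]])
    out={}
    def add(n,cx,cy,hx,hy,z): out[n]=np.c_[(A@(sq*[hx,hy]+[cx,cy]).T).T+c,np.full(4,z+z0)]
    add('base',0,0,.108,.05,.008)
    for n,x in(('e',.07),('w',-.07)):
        add('ri'+n,x,0,.0325,.0325,.022);add('ro'+n,x,0,.0375,.0375,.022)
    add('bar',0,0,.007,.049,.151);add('lid',-.07,0,.03,.03,.071);add('tab',-.07,0,.02,.008,.101)
    return out
def draw(im,ci,c,yaw,z0=.018,s=1,off=(0,0)):
    for P in caddy_pts(c,yaw,z0).values():
        cv2.polylines(im,[np.int32((proj(ci,P)-off)*s*16)],True,(0,255,0),1,cv2.LINE_AA,4)
E
python3 - <<'E'
from h import *
ci=r.camera_info("wrist");im=cv2.imread("pics/w3.png")
crop(im,240,0,160,240,4,"pics/w3a.png");c=cv2.imread("pics/w3a.png")
c=c[:600*2]; draw(c,ci,[.5612,.1072],-41,s=4,off=(240,0))
cv2.imwrite("pics/w3a.png",c[0:480]);cv2.imwrite("pics/w3b.png",c[440:960])
E
```

```text
(no output)
```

View pics/w3a.png

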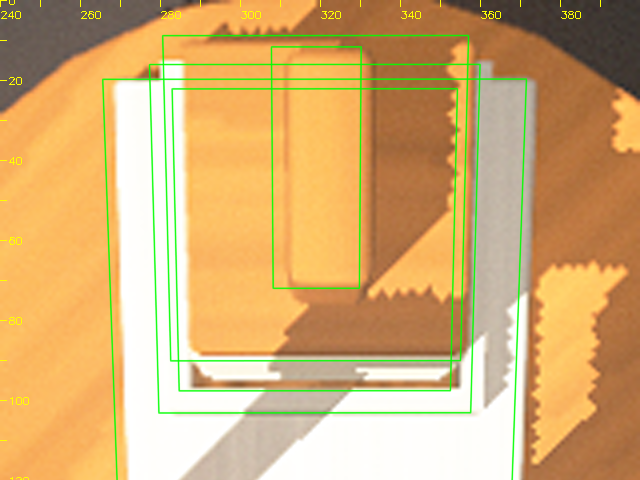

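View pics/w3b.png

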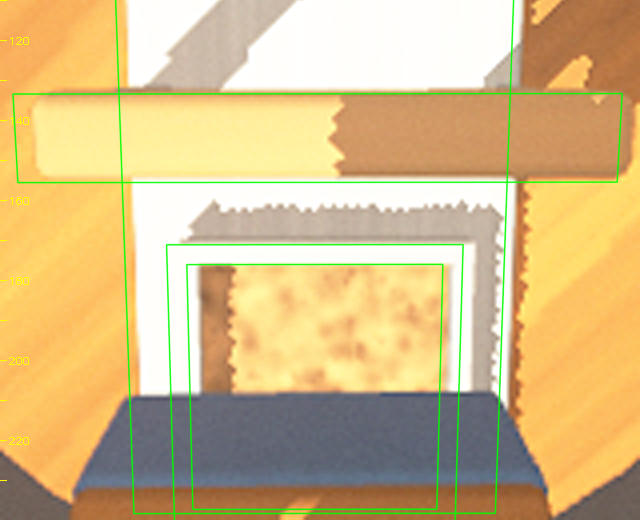

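```bash
cat > fit.py <<'E'
from h import *
a=np.array
ci=r.camera_info("wrist")
b=lambda p:a(p)/4+[240,110]
t=lambda p:a(p)/4+[240,0]
yy=-41
# caddy corner idx: 0(+,+)1(-,+)2(-,-)3(+,-); image: right=+y, down=+x
obs=[('rie',2,b([200,264])),('rie',1,b([452,264])),('roe',1,b([474,241])),('bar',2,b([32,94])),('bar',1,b([634,94])),('bar',3,b([36,179])),('bar',0,b([632,179])),
('lid',3,t([190,353])),('lid',0,t([462,353])),('riw',3,t([192,388])),('riw',0,t([459,388]))]
cb=r.read_state()
def f(p,dr=None):
    P=caddy_pts(p[:2],p[2]);c2=dict(ci)
    if len(p)>3: c2['rotation']=(R.from_quat(ci['rotation'])*R.from_rotvec(p[3:6])).as_quat()
    return np.concatenate([proj(c2,P[n][i:i+1])[0]-o for n,i,o in obs])
s=least_squares(f,[.561,.107,-41],x_scale=[.01,.01,1]);print(s.x,np.abs(s.fun).max());print(s.fun.reshape(-1,2).round(1))
y=np.radians(s.x[2]);print("empty bay",s.x[:2]+.07*np.array([np.cos(y),np.sin(y)]))
E
python3 fit.py
```

```text
[  0.56261463   0.10947426 -40.90925821] 2.6439485766705957
[[-0.8 -0.3]
 [ 0.3 -0.5]
 [-0.2  0.3]
 [-0.8 -0.7]
 [ 1.1 -1. ]
 [-0.6  0.2]
 [ 0.3 -0.1]
 [-1.8  1.4]
 [ 2.6  1.2]
 [-0.6  0.2]
 [ 0.4  0. ]]
empty bay [0.61551696 0.06363385]
```

```bash
python3 - <<'E'
from h import *
cmd([.615,.063,.117],49.1)
E
```

```text
to [0.615, 0.063, 0.117] 49.1 -> [0.11 0.06 5.3 ] [ 0.01 -0.02 -0.03]
```

carry_out([
  [[255,0.1,0.06,1.5,0,0,0],[255,0.1,0.06,3,0,0,0],[255,0.11,0.06,4.3,0,0,0],[255,0.11,0.06,5.0,0,0,0],[255,0.11,0.06,5.3,0,0,0],[255,0.11,0.06,5.3,0,0,0]],
])

```text
time: 7.58
ee_pos: [0.6152, 0.063, 0.1177]
eef_rot: [0.91, 0.414, 0.001, 0.0]
ft_force: [-0.2, 0.3, -0.5]
width: 0.0156
```

```bash
python3 - <<'E'
from h import *
show()
im=r.camera("wrist");cv2.imwrite("pics/w4.png",im);crop(im,220,80,190,145,4,"pics/w4a.png")
im=r.camera("scene");cv2.imwrite("pics/s4.png",im);crop(im,295,180,130,130,5,"pics/s4a.png")
im=r.camera("top");cv2.imwrite("pics/t4.png",im)
E
```

```text
t 7.575 [0.6152 0.063  0.1177] yaw 48.93 tilt [ 2.1e-03  7.0e-04 -1.0e+00] w 0.015640413619432775 [-0.19  0.26 -0.53] [-0.052 -0.048 -0.007] [-0.56  0.42  0.49  1.63 -0.21  1.14  0.84]
```

View pics/w4a.png

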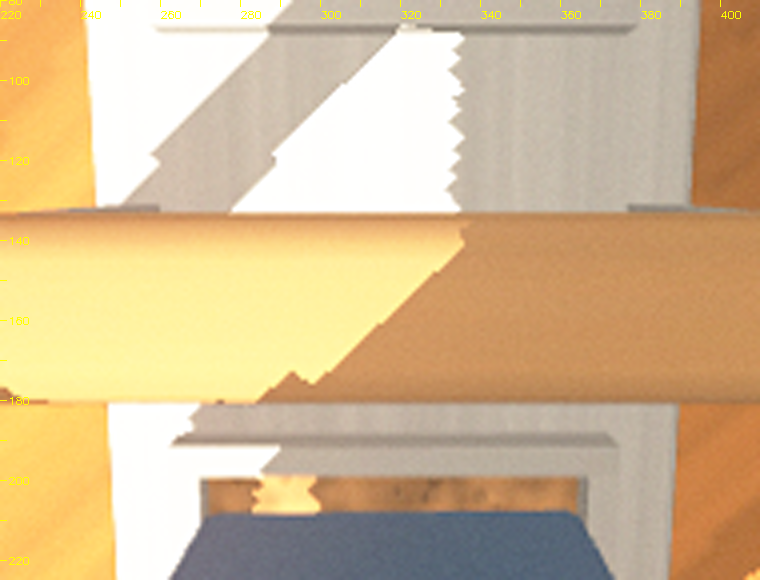

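View pics/s4a.png

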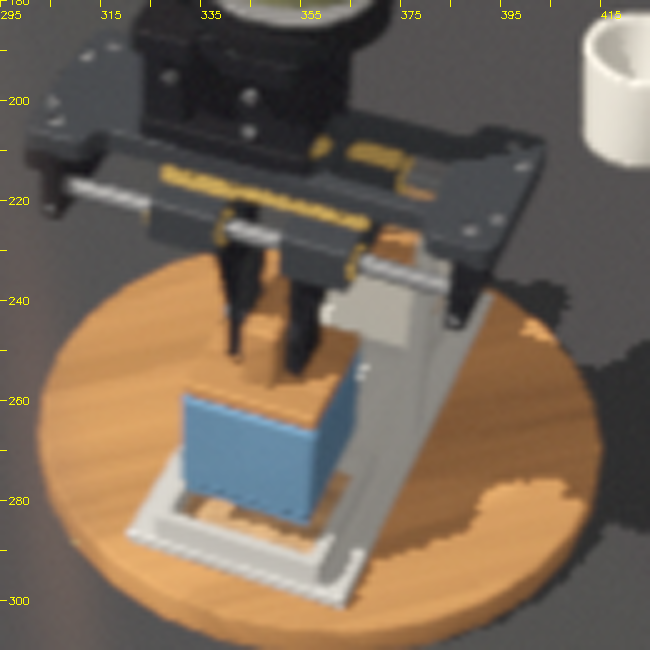

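```bash
python3 - <<'E'
from h import *
s=r.read_state();ci=r.camera_info("wrist");R0=R.from_quat(s['eef_rot'])
a=np.array
f=lambda p,z:print((R0.inv().apply(back(ci,a(p)/4+[220,80],z)-s['ee_pos'])*1e3).round(1))
f([[202,477],[586,477]],.040)
f([[203,512],[580,512]],.0557)
f([[203,512],[580,512]],.0507)
f([[172,446],[616,446]],.040)
f([[-250+250,-1],[0,0]],.04)
E
```

```text
[[-31.7 -32.4  78.2]
 [ 32.6 -32.4  78.3]]
[[-29.7 -29.9  62.5]
 [ 29.8 -29.9  62.6]]
[[-30.3 -28.8  67.5]
 [ 30.4 -28.7  67.6]]
[[-36.5 -37.6  78.1]
 [ 37.4 -37.6  78.3]]
[[ -60.  -106.8   77.9]
 [ -60.  -106.7   77.9]]
```

Relative check in the wrist view: canister body is centred at (0.05, 0.1) mm and pocket at (0.45, 0.1) mm in the tool frame, with edges parallel. Lowering gently.

carry_out([
  [[255,0.015,0,0.2,0,0,0],[255,0.015,0,0.4,0,0,0],[255,0.015,0,0.6,0,0,0],[255,0.015,0,0.75,0,0,0],[255,0.015,0,0.85,0,0,0],[255,0.015,0,0.9,0,0,0],[255,0.015,0,0.9,0,0,0]],
])

```text
time: 8.6
ee_pos: [0.6159, 0.0633, 0.0958]
eef_rot: [0.91, 0.414, 0.002, 0.0]
ft_force: [0.8, 0.1, -2.1]
width: 0.0161
```

```bash
python3 - <<'E'
from h import *
show()
E
```

```text
t 8.6 [0.6159 0.0633 0.0958] yaw 48.93 tilt [ 0.0034  0.001  -1.    ] w 0.016114043302573683 [ 0.77  0.09 -2.06] [-0.067  0.    -0.016] [-0.55  0.44  0.48  1.65 -0.22  1.1   0.85]
```

carry_out([
  [[255,0,0,0.04,0,0,0],[255,0,0,0.08,0,0,0],[255,0,0,0.08,0,0,0]],
])

```text
time: 8.98
ee_pos: [0.6159, 0.0633, 0.0938]
eef_rot: [0.91, 0.414, 0.002, 0.0]
ft_force: [-0.4, -0.2, -1.4]
width: 0.0159
```

carry_out([
  [[255,0,0,0.02,0,0,0],[255,0,0,0.02,0,0,0]],
])

```text
time: 9.22
ee_pos: [0.6159, 0.0633, 0.0933]
eef_rot: [0.91, 0.414, 0.002, 0.0]
ft_force: [-0.7, -0.5, -1.3]
width: 0.0157
```

carry_out([
  [[255,0,0,0.02,0,0,0],[255,0,0,0.02,0,0,0]],
])

```text
time: 9.48
ee_pos: [0.6161, 0.0634, 0.0931]
eef_rot: [0.91, 0.414, 0.002, 0.0]
ft_force: [0.2, -0.2, 2.3]
width: 0.0154
```

carry_out([
  [[255,0,0,0.03,0,0,0],[255,0,0,0.03,0,0,0]],
])

```text
time: 9.72
ee_pos: [0.6163, 0.0634, 0.093]
eef_rot: [0.91, 0.414, 0.002, 0.0]
ft_force: [-1.6, 0.6, 6.3]
width: 0.0155
```

```bash
python3 - <<'E'
from h import *
show()
im=r.camera("wrist");cv2.imwrite("pics/w5.png",im);crop(im,220,80,190,145,4,"pics/w5a.png")
im=r.camera("scene");cv2.imwrite("pics/s5.png",im);crop(im,295,190,130,120,6,"pics/s5a.png")
E
```

```text
t 9.725 [0.6163 0.0634 0.093 ] yaw 48.94 tilt [ 0.0042  0.0015 -1.    ] w 0.015456592501752991 [-1.55  0.63  6.27] [-0.094  0.679  0.048] [-0.55  0.45  0.48  1.65 -0.23  1.09  0.85]
```

View pics/w5a.png

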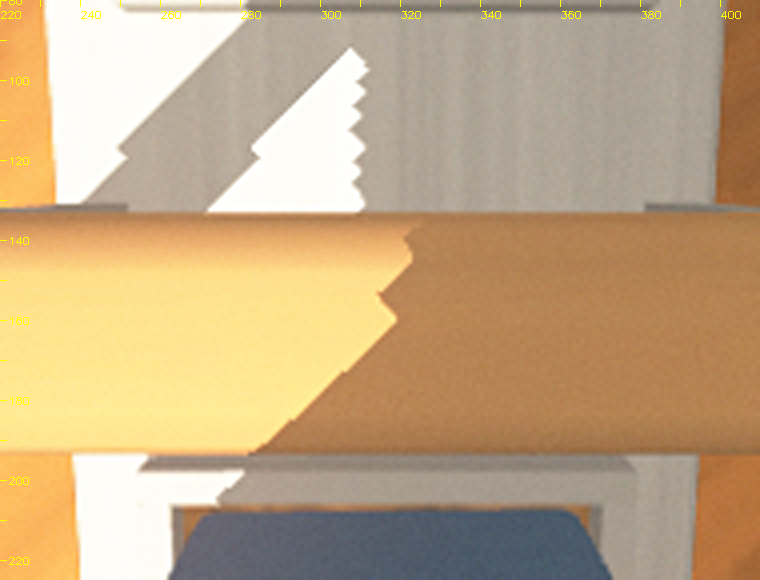

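View pics/s5a.png

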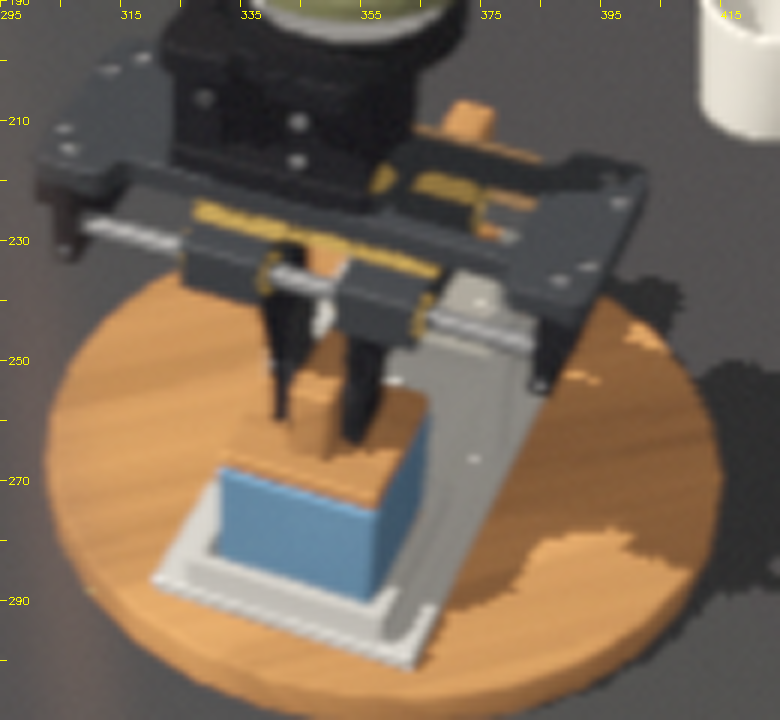

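Contact at 93 mm as predicted, canister between the rims. Easing off and releasing.

carry_out([
  [[255,0,0,-0.03,0,0,0],[80,0,0,-0.03,0,0,0],[80,0,0,-0.03,0,0,0],[80,0,0,-0.03,0,0,0],[80,0,0,-0.03,0,0,0],[80,0,0,-0.03,0,0,0],[80,0,0,-0.03,0,0,0],[80,0,0,-0.03,0,0,0]],
])

```text
time: 10.82
ee_pos: [0.6163, 0.0634, 0.0938]
eef_rot: [0.91, 0.414, 0.002, 0.0]
ft_force: [0.7, -0.6, 0.3]
width: 0.0594
```

carry_out([
  [[80,0,0,-1,0,0,0],[80,0,0,-2.5,0,0,0],[80,0,0,-5,0,0,0],[80,0,0,-7,0,0,0],[80,0,0,-7,0,0,0]],
])

```text
time: 11.45
ee_pos: [0.6174, 0.063, 0.2733]
eef_rot: [0.91, 0.414, 0.006, 0.001]
ft_force: [-0.7, -0.3, -0.7]
width: 0.0597
```

```bash
python3 - <<'E'
from h import *
show()
im=r.camera("wrist");cv2.imwrite("pics/w6.png",im);
ci=r.camera_info("wrist")
im2=r.camera("scene");crop(im2,295,190,130,120,6,"pics/s6a.png")
cmd([.563,.109,.25],-41)
E
```

```text
t 11.45 [0.6174 0.063  0.2733] yaw 48.92 tilt [ 0.0114  0.0032 -0.9999] w 0.05968401045267338 [-0.73 -0.29 -0.73] [-0.018 -0.037  0.032] [-0.58  0.31  0.52  1.43 -0.16  1.43  0.8 ]
to [0.563, 0.109, 0.25] -41 -> [-0.   -2.79  0.74] [-0.02 -0.06 17.99]
```

View pics/w6.png

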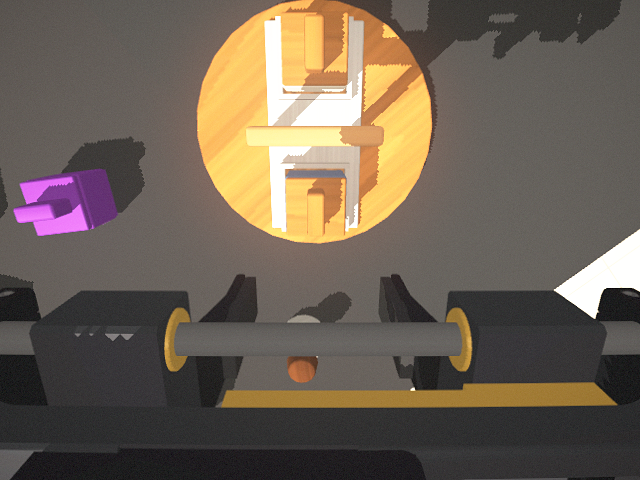

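View pics/s6a.png

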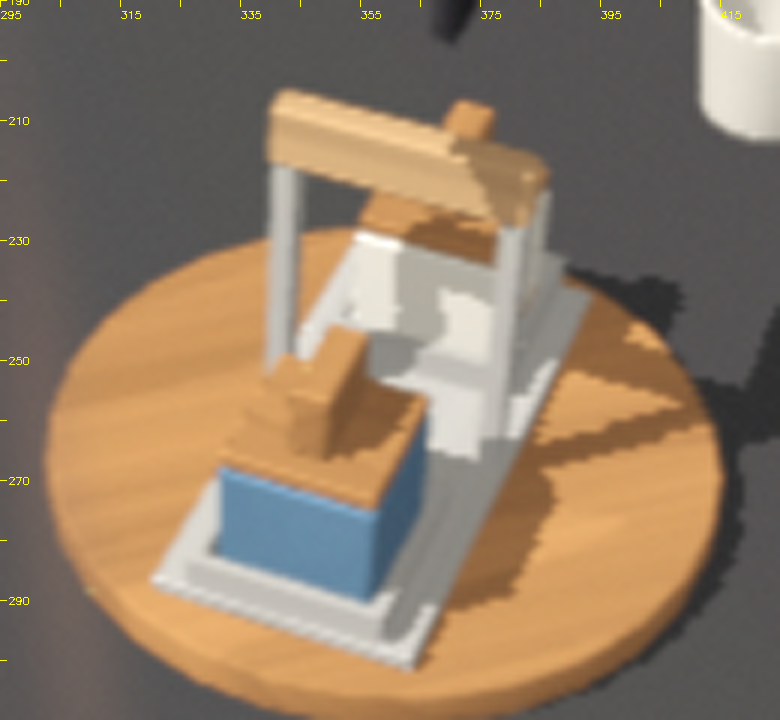

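carry_out([
  [[80,0,-2.79,0,0,0,18],[80,0,-2.79,0.74,0,-0.06,18],[80,0,-2.79,0.74,0,-0.06,18],[80,0,-2.79,0.74,0,-0.06,18],[80,0,-2.79,0.74,0,-0.06,18],[80,0,-2.79,0.74,0,-0.06,18],[80,0,-2.79,0.74,0,-0.06,18],[80,0,-2.79,0.74,0,-0.06,18],[80,0,-2.79,0.74,0,-0.06,18],[80,0,-2.79,0.74,0,-0.06,18],[80,0,-2.79,0.74,0,-0.06,18]],
])

```text
time: 12.92
ee_pos: [0.5627, 0.109, 0.2493]
eef_rot: [0.937, -0.35, -0.001, -0.0]
ft_force: [1.1, 0.8, 0.8]
width: 0.0597
```

```bash
python3 - <<'E'
from h import *
show()
ci=r.camera_info("wrist");im=r.camera("wrist");cv2.imwrite("pics/w7raw.png",im)
draw(im,ci,[.563,.1093],-41);cv2.imwrite("pics/w7.png",im)
cmd([.563,.1093,.155],-41)
E
```

```text
t 12.925 [0.5627 0.109  0.2493] yaw -40.94 tilt [-1.2e-03  9.0e-04 -1.0e+00] w 0.05967164310611595 [1.11 0.81 0.79] [-0.054  0.129  0.036] [-0.84  0.23  0.68  1.59 -0.15  1.37 -0.86]
to [0.563, 0.1093, 0.155] -41 -> [ 0.   -0.01  3.78] [-0.    0.02  0.01]
```

View pics/w7.png

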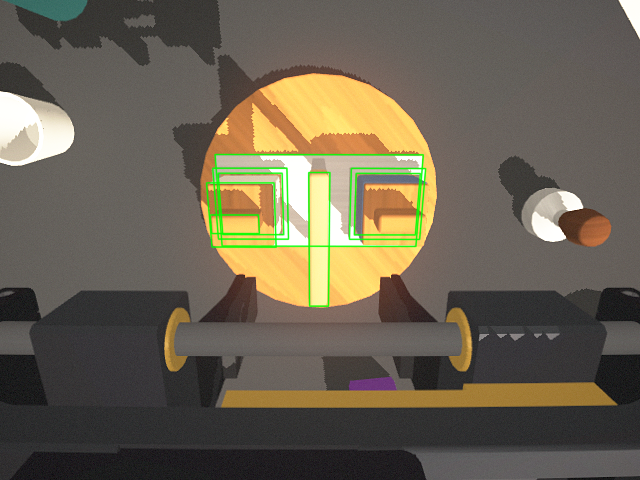

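```bash
python3 - <<'E'
from h import *
im=cv2.imread("pics/w7raw.png");crop(im,200,145,235,175,3,"pics/w7c.png")
E
```

```text
(no output)
```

View pics/w7c.png

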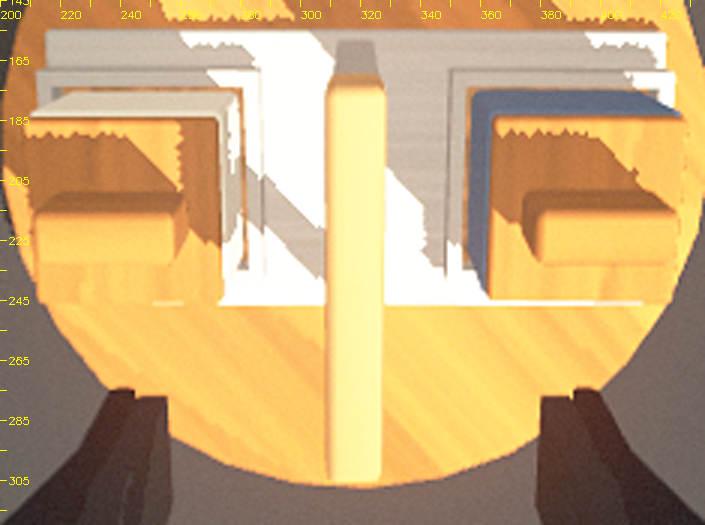

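The overlay agrees with the bar to about 1 mm, and both canisters sit symmetrically about it. Descending on the bar and gripping.

carry_out([
  [[80,0,0,2,0,0,0],[80,0,-0.03,3.5,0,0,0],[80,0,-0.03,4.3,0,0,0],[80,0,-0.03,4.53,0,0,0],[80,0,-0.03,4.53,0,0,0],[255,0,-0.03,4.53,0,0,0],[255,0,-0.03,4.53,0,0,0],[255,0,-0.03,4.53,0,0,0],[255,0,-0.03,4.53,0,0,0],[255,0,-0.03,4.53,0,0,0],[255,0,-0.03,4.53,0,0,0],[255,0,-0.03,4.53,0,0,0]],
], grip_force=55)

```text
time: 14.48
ee_pos: [0.5632, 0.1097, 0.1363]
eef_rot: [0.937, -0.35, -0.001, -0.0]
ft_force: [-0.3, -0.5, 0.1]
width: 0.0135
```

carry_out([
  [[255,0,0,0,0,0,0],[255,0,0,0,0,0,0],[255,0,0,0,0,0,0]],
])

```text
time: 14.85
ee_pos: [0.5632, 0.1097, 0.1363]
eef_rot: [0.937, -0.35, -0.001, -0.0]
ft_force: [0.3, 0.5, -0.2]
width: 0.0135
```

```bash
python3 - <<'E'
from h import *
show()
cmd([.563,.1093,.28],-41)
E
```

```text
t 14.85 [0.5632 0.1097 0.1363] yaw -40.96 tilt [-8.0e-04  1.1e-03 -1.0e+00] w 0.013525225523741607 [ 0.25  0.46 -0.15] [-0.133  0.063  0.014] [-0.82  0.32  0.66  1.74 -0.22  1.15 -0.81]
to [0.563, 0.1093, 0.28] -41 -> [-0.    0.02 -5.75] [-0.    0.02  0.01]
```

Gripped (13.5 mm). Lift slowly at first.

carry_out([
  [[255,0,0,-0.1,0,0,0],[255,0,0,-0.3,0,0,0],[255,0,0,-0.6,0,0,0],[255,0,0,-0.8,0,0,0],[255,0,0,-0.8,0,0,0]],
])

```text
time: 15.48
ee_pos: [0.5635, 0.1097, 0.1568]
eef_rot: [0.937, -0.35, -0.0, -0.001]
ft_force: [-0.1, 0.6, -5.8]
width: 0.0133
```

```bash
python3 - <<'E'
from h import *
show()
im=r.camera("wrist");crop(im,180,120,280,200,2,"pics/w8.png")
im2=r.camera("scene");crop(im2,285,150,150,140,5,"pics/s8.png")
E
```

```text
t 15.475 [0.5635 0.1097 0.1568] yaw -40.96 tilt [-0.      0.0014 -1.    ] w 0.01332834686746078 [-0.07  0.55 -5.85] [-0.072  0.249 -0.066] [-0.82  0.3   0.66  1.72 -0.2   1.19 -0.82]
```

View pics/w8.png

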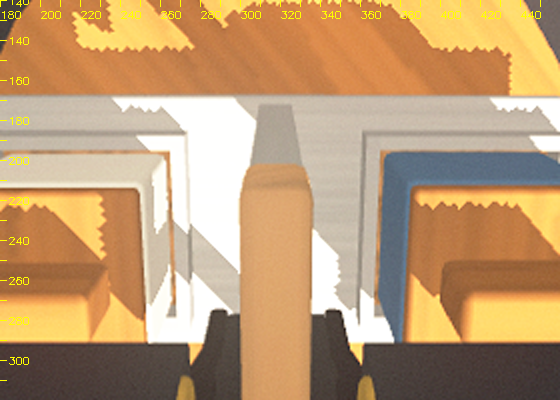

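View pics/s8.png

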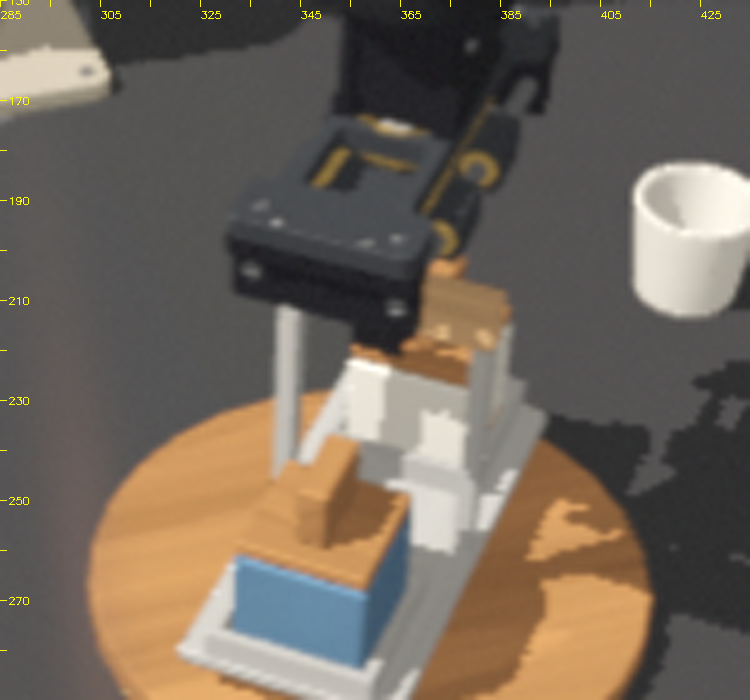

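Level and held. The force reads about 6 N, the loaded caddy's weight. I'll continue up to about 13.5 cm.

carry_out([
  [[255,0,0,-0.4,0,0,0],[255,0,0,-1,0,0,0],[255,0,0,-1.8,0,0,0],[255,0,0,-2.6,0,0,0],[255,0,0,-3.4,0,0,0],[255,0,0,-4.1,0,0,0],[255,0,0,-4.5,0,0,0],[255,0,0,-4.6,0,0,0],[255,0,0,-4.6,0,0,0],[255,0,0,-4.6,0,0,0],[255,0,0,-4.6,0,0,0],[255,0,0,-4.6,0,0,0]],
])

```text
time: 17.08
ee_pos: [0.5632, 0.1095, 0.271]
eef_rot: [0.937, -0.35, -0.001, -0.0]
ft_force: [0.9, -0.6, -5.6]
width: 0.0134
```

```bash
python3 - <<'E'
from h import *
show()
im=r.camera("wrist");crop(im,180,120,280,200,2,"pics/w9.png")
im2=r.camera("scene");cv2.imwrite("pics/s9.png",im2);crop(im2,285,90,160,150,5,"pics/s9a.png")
show()
E
```

```text
t 17.075 [0.5632 0.1095 0.271 ] yaw -40.96 tilt [-1.3e-03  9.0e-04 -1.0e+00] w 0.013428635578136193 [ 0.89 -0.56 -5.64] [-0.076  0.125 -0.04 ] [-0.85  0.22  0.69  1.56 -0.14  1.42 -0.87]
t 17.175 [0.5632 0.1095 0.2711] yaw -40.96 tilt [-0.0011  0.001  -1.    ] w 0.013608431922061721 [-0.2   0.13 -5.43] [-0.059  0.165  0.029] [-0.85  0.22  0.69  1.56 -0.14  1.42 -0.87]
```

View pics/w9.png

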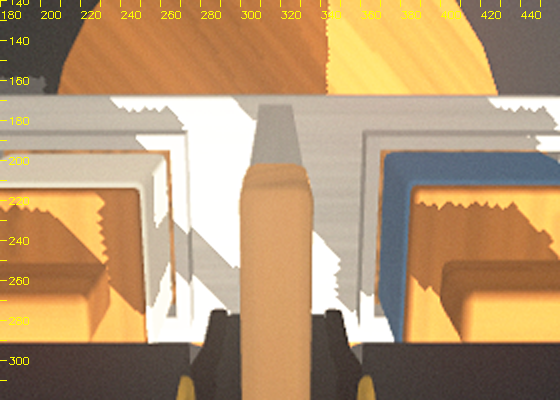

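View pics/s9.png

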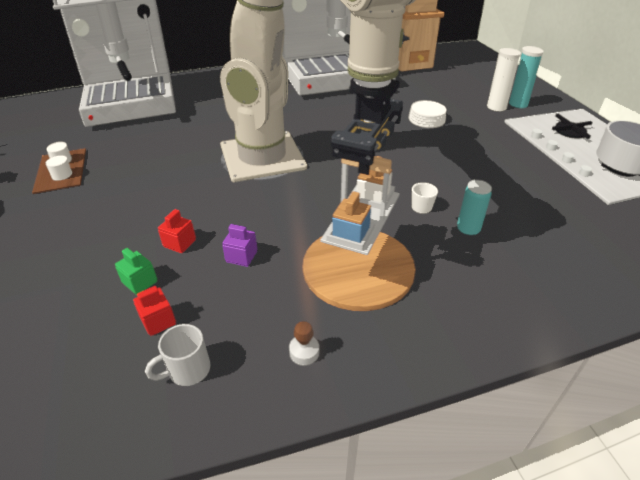

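View pics/s9a.png

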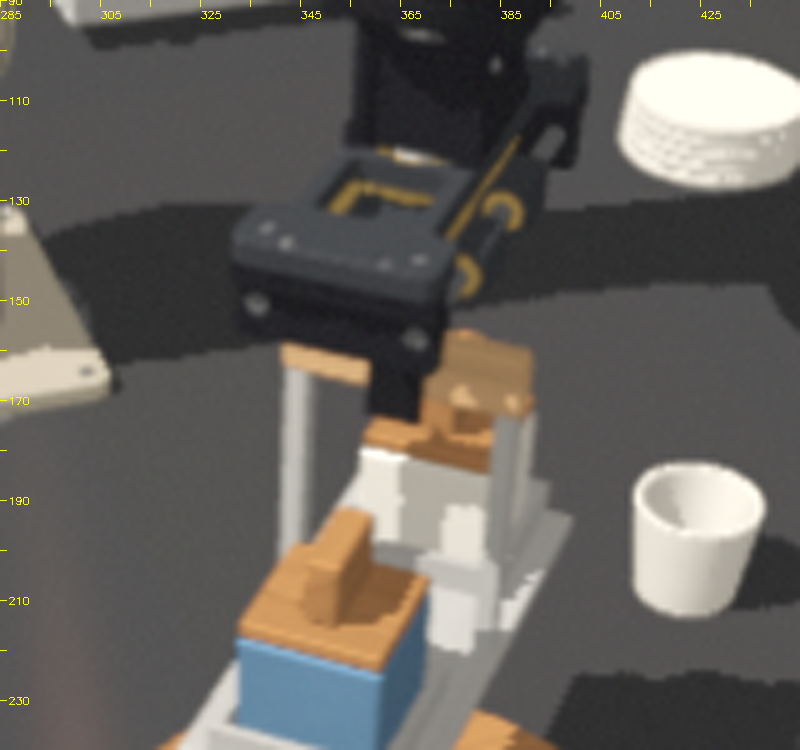

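The caddy is 13.5 cm up. The wrist view of it is the same as at 2 cm, so there is no slip or tilt. Both canisters are seated and the bystanders look untouched, so I'm handing in.

```bash
python3 - <<'E'
from bench import r
print(r.close_job())
E
```

```text
the job is handed in; nothing more can be done
None
```

The job is done and handed in at about 17.2 s. The blue canister is in the empty pocket, and the caddy is held up by its bar about 13.5 cm above the board.

- **Placing the canister:** I gripped the blue canister by its tab and turned it a quarter turn so the gripper body cleared the handle bar. In the wrist view the canister and pocket centres agreed to about 0.4 mm. I lowered it to light contact (about 6 N) at the expected height of 93 mm, eased off, and let go.
- **Lifting the caddy:** I gripped the bar with 55 N and raised the caddy from a tool height of 136 mm to 271 mm.
- **Last checks:**
  - The wrist view of the caddy was the same at 2 cm and 13.5 cm, so it had not slipped or tilted.
  - The bar measured a steady 13.5 mm between the fingers, and the force was about 5.5 N.
  - Both canisters were seated. The cup, tamper, tub, jug and look-alikes stood where they were in the scene picture.
- **What disagreed:** The top and wrist cameras differed by about 2.6 mm on the caddy's position. I aimed between the two readings, and the close-up wrist check confirmed the alignment before I lowered the canister.

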